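# Gauge a worn sharpening stone at the carving counter

## Robot

A 6-joint arm with a two-finger parallel gripper is mounted at the origin on the work surface. World frame = base frame: x ahead of the robot, y to its left, z up, the work surface at z = 0. Lengths are in m, angles in rad, forces in N, time in s.
With the tool pointing down it reaches from about 0.375 to 0.975 m from the base axis. Payload 3.8 kg.
Tool frame: the origin (TCP) lies at the very end of the fingers, on their centre line; the grasp point (between the pads) lies 19 mm behind it; z points along the fingers, y is the line along which they close (so a half turn about z gives the same grasp; the last joint's range is limited). The gripper opens to 88 mm and grips with 3 to 60 N. Pads are 18 mm wide; open, the fingers measure 123 mm over their backs; the gripper's body (75 mm by 187 mm) begins 45 mm behind the grasp point.
Start: joints at [-1.296, 0.264, 1.604, -0, 1.274, -0.037], TCP at [0.207, -0.642, 0.239] pointing down, gripper open.
Joint ranges: [-2.63, 2.63], [-0.94, 2.18], [0.31, 2.57], [-1.31, 4.45], [0, 2.66], [-2.55, 2.55]. Speed limits (rad/s): [2.57, 2.57, 3.14, 3.14, 3.14, 3.14].

## Interface

Orientations are given as a unit quaternion [x, y, z, w].
In Python, from plant import ctrl gives the robot as it stands.
- The arm moves only by the tool send_rows, never from a script. Its arguments are lists of equal length, an entry for each row: "dr": the turn, a rotation vector about the tool's x, y, z in rad, a list of three; "offset": the shift along the tool's x, y, z in mm, a list of three; "claw": the opening, from 0 (shut) to 1 (fully open). In form: {"dr": [[rx, ry, rz], ...], "offset": [[x, y, z], ...], "claw": [claw, ...]}. A call has 1 to 5 rows; each row shifts and turns the commanded pose from where the row before left it, along the tool's axes as they then stand; what a row does not reach is not made up. A row lasts 1/12 s, in which the tool goes at most 41.7 mm and 7.16 degrees, less where a joint would pass 70% of its speed; a pose out of reach is approached as far as the arm can. A call is refused whole if a number of a shift passes 41.7 or a number of a turn 0.125, either way. A call with a gripper value outside its range is refused whole. The fingers move at their own pace and stop on an object; "newtons" is the grip in N (left out, the last holds). Time passes only in rows, so rows that do not move let the fingers close. It gives the time, the measured TCP pose, the force, the opening and the grip force at its end, in the units of the state.
- ctrl.get_obs(): the state, without advancing time (a new reading comes with each control period).
- ctrl.read_camera(name): name is "scene" or "top"; returns a dict with "img" (400x640x3 uint8, blue, green, red), "vfov" (degrees; the focal length in pixels is half the picture's height over the tangent of half this angle, whatever the lens; pixels are square), "cx", "cy" (the principal point, pixels), "origin" and "attitude" of the camera in the world. Camera axes: x right, y down, z forward; pixel columns grow to the right and rows downward; lengths in m; the calibration is good to about 2 mm. A picture is of the moment at which its call begins. There is no depth.
- ctrl.job_done(): hands the job in; it is judged then, once.
The state is a dict: "clock": time; "joint_pos": joint angles; "joint_velocities": joint speeds; "joint_efforts": joint torques, N m; "eef_pos": TCP position; "tcp_rot": TCP orientation; "force": force on the tool from outside, world axes, zero at the start; "ft_torque": the same for the moment, N m; "width": finger opening in m; "grasp_force": force on a finger pad.
Only numpy, scipy, OpenCV 4.12 (cv2) and the standard library are available. Lean on these libraries where they do the work, as an engineer would, in place of code of your own. Each camera call takes 0.05 s, during which the arm holds its last target. There are 200 camera calls.

## Task

Check how worn the dark grey sharpening stone is: carry it on its aluminium plate to the green bench gauge, bring it in under the raised foot and set the plate fully home over both pins. Then press the gauge's black button down until the foot rests gently on the stone, bearing on it with about 5 N and never more than 25 N, hold it so for a second, and let it rise all the way again, so that the red pointer stays behind at the height of the stone. Leave the other things on the counter where they lie.

Things in the scene. Friction and masses are not known exactly. Their poses are not given: they have to be found in the camera images.
- carrier: Dark grey stone bonded on a loose bare-aluminium plate 46 (x) x 206 (y) x 10 mm thick, with 10 mm through holes on its centre line at y = -88 and +88 mm; the same either way round. The stone, 46 x 140 mm, sits mid-plate; its flat top is 19 to 27 mm above the plate's underside: the wear differs each time. 0.3 to 0.6 kg. Grip it across its 46 mm width. Origin: centre of the underside, z up.
- gauge: Green and steel bench height gauge, fixed to the counter (z = 0). Base plate 100 mm (x) by 310 mm (y -130 to +180) by 12 mm thick; on it a steel seat rail 38 x 210 mm with two pins. Column, 24 mm diameter, at y = +150; thin guide rod with red pointer at y = +120. Open on both x sides and at the -y end. Origin: underside of the base below mid-seat; x across, y along the seat to the column, z up.
- gauge_seat (a point): Middle of the seat rail's top face, half way between the pins, 20 mm above the counter; axes as the gauge. With the plate home, its origin lies here and its y is along the seat's y, either way round. As the arm hangs over the +y half of the seat, slide the plate in along the gauge's x, held on its -y half (20 to 60 mm from its middle), above the pins and below the raised foot; then lower it.
- gauge_arm (a point): Middle of the underside of the green arm's end, at gauge x = 0, y = +55 mm, 102 mm above the counter. The arm, 34 mm wide, runs from here to the column; its top and the column's reach 139 mm above the counter. The spindle slides upright through this point.
- pin_near (a point): Foot of the steel pin at y = -88 mm on the seat rail: 8 mm diameter, 13.5 mm tall, the last 4.5 mm tapered to 3.6 mm.
- pin_far (a point): Foot of the other such pin, at y = +88 mm (towards the column).
- foot_face (a point): Brass foot disc (the rules call it spindle_c0), 20 mm diameter, at the lower end of the gauge's spindle, with a steel bracket that runs from it to the guide rod. The point: centre of the disc's underside, 60 mm above the seat rail with the spindle up.
- button_top (a point): Top of the black palm button (34 mm diameter, slightly domed) on the upper end of the spindle, 116 mm above the foot's underside: 196 mm above the counter with the spindle up. Pushed straight down it carries the foot down.
- spindle (a joint): Travel of the spindle in m: 0 is up, grows downwards to 0.048. A spring returns it: 2 N at the top, 0.06 N per mm more on the way, 5 N at the bottom; a drag of 0.02 N per mm/s; the pointer's friction adds 1 to 2 N while it is pushed along. It rises by itself when let go.
- pointer (a joint): Travel of the red pointer in m down its guide rod, 0 at the top, where it reads 60 mm above the seat. The foot's bracket pushes it down; it does not come back up by itself, friction keeps it where it is left. Pushed by the bracket, its travel equals the spindle's.
- pointer_tip (a point): Tip of the red pointer; while the foot pushes it, it is level with the foot's underside to half a mm. The rules call the stone block, whose centre is 9 mm below its top face, stone_c0.
- fine_stone: Bystander: cream-coloured stone on the same kind of plate, 29 mm high in all.
- carving_knife: Bystander: carving knife with a black handle, about 340 mm long, lying along its y.
- honing_steel: Bystander: honing steel with a black handle, about 380 mm long, lying along its x.
- rub_shaker: Bystander: steel spice shaker, 71 mm diameter, 103 mm high.
- sauce_bottle: Bystander: dark red sauce bottle, 62 mm diameter, 198 mm high.
- scraper: Bystander: bench scraper with a black handle, 125 x 152 mm, 20 mm high.
Not all that is in view belongs to the job. What is shaped like the carrier but blue or turquoise is not meant.

How it is judged:
On the way, in this order (a step that is already met when the one before it is completed fails the run):
1. the stone's plate is home over both pins, flat on the seat rail (horizontal distance between carrier and gauge_seat below 0.003 m and z of carrier in the frame of gauge_seat between -0.003 and 0.0025 m and angle between the y axis of carrier and the y axis of gauge, either way round below 0.04 rad and angle between carrier's own z axis and vertical below 0.03 rad), for 0.2 s.
2. with the plate home, the foot rests on the stone with 1.5 to 15 N for half a second (all of step 1 and contact force between spindle_c0 and carrier between 1.5 and 15 N), for 0.5 s.
At the end, for the whole second after the job is handed in: the plate lies home on the seat rail over both pins (within 3 mm and 0.04 rad, flat), the spindle is up again (within 3 mm), and the red pointer is left within 2 mm of the height of the stone's top face (all of step 1 and linear speed of carrier below 0.02 m/s and value of joint spindle below 0.003 m and z of stone_c0 in the frame of pointer_tip between -0.011 and -0.007 m); the robot touches nothing.
It fails at once if the foot bears on the stone with more than 25 N (contact force between spindle_c0 and carrier above 25 N).
It fails at once if another thing on the counter is shifted by more than 20 mm or knocked over (distance of any of fine_stone, carving_knife, honing_steel, rub_shaker, sauce_bottle, scraper from where it was at the start of the episode above 0.02 m or angle between any of fine_stone, carving_knife, honing_steel, rub_shaker, sauce_bottle, scraper's own z axis and vertical above 0.3 rad).
It also fails if it takes over 69 s, if anything falls off the work surface, if the arm or the gripper's body presses on something with over 40 N, if the wrist force passes 120 N, or if a joint passes its speed limit or range.

## Working session

There is one attempt and no reset: what is moved stays moved. The work goes in short steps, Python scripts to look and compute and a tool call to move; the robot and the scene stay as the last step left them, time stands still between calls to the robot, and variables do not carry over. Pictures are saved under pics/ and viewed, at most 10 in all, crops included, and the job is handed in when it is done.

Besides the shell and the picture viewer there is one more tool, called after ">>>" as name(argument=value, ...) on one line, values as JSON. send_rows: Moves the arm, as the interface text tells. Its arguments: {"type":"object","properties":{"dr":{"type":"array"},"offset":{"type":"array"},"claw":{"type":"array"},"newtons":{"type":"number"}},"required":["dr","offset","claw"]}

```bash
mkdir -p pics; ls
cat > h.py <<'E'
import numpy as np, cv2, pickle
from scipy.spatial.transform import Rotation as R
from plant import ctrl
def cam(n,save=None):
    c=ctrl.read_camera(n)
    if save: cv2.imwrite(f'pics/{save}.png',c['img'])
    pickle.dump({k:c[k] for k in c},open(f'{n}.pkl','wb'))
    return c
def rot(c):
    a=np.array(c['attitude'],float)
    return a if a.shape==(3,3) else R.from_quat(a).as_matrix()
def f(c): return c['img'].shape[0]/2/np.tan(np.radians(c['vfov'])/2)
def px2w(c,u,v,z):
    d=rot(c)@np.array([(u-c['cx'])/f(c),(v-c['cy'])/f(c),1]);o=np.array(c['origin'])
    return o+d*(z-o[2])/d[2]
def w2px(c,p):
    q=rot(c).T@(np.array(p)-c['origin']);return q[:2]/q[2]*f(c)+[c['cx'],c['cy']]
def load(n): return pickle.load(open(f'{n}.pkl','rb'))
E
python3 - <<'E'
from h import *
for n in('top','scene'):
    c=cam(n,n+'0'); print({k:c[k] for k in c if k!='img'})
print(ctrl.get_obs())
E
```

```text
pics
{'vfov': 44.33835218370017, 'cx': 310.4108636711074, 'cy': 206.40625819566546, 'origin': array([0.38374294, 0.01042358, 1.78963214]), 'attitude': array([-0.70230645,  0.71080018, -0.01960923,  0.03382666])}
{'vfov': 43.10765422106826, 'cx': 319.4681027007838, 'cy': 213.5162858168894, 'origin': array([1.67194512, 0.86555635, 1.23141303]), 'attitude': array([ 0.42220137,  0.78902583, -0.3971253 , -0.20365594])}
{'clock': 0.1, 'joint_pos': array([-1.29592573e+00,  2.64618890e-01,  1.60521335e+00, -1.36825974e-05,
        1.27370872e+00, -3.68843031e-02]), 'joint_velocities': array([-0.00070107, -0.00292114, -0.00438021,  0.00163487,  0.00018166,
        0.00119277]), 'joint_efforts': array([ 2.50295938e-05, -5.03621507e+01, -3.58070827e+01,  7.30745355e-02,
        2.32089206e-02, -5.99584723e-05]), 'eef_pos': array([ 0.20687427, -0.64185097,  0.23756523]), 'tcp_rot': array([ 9.87874909e-01,  1.55248880e-01, -1.22137835e-04, -9.66490273e-04]), 'force': array([-0.18585574, -1.00553925,  0.9686247 ]), 'ft_torque': array([-0.02862382,  0.01556983,  0.04827594]), 'grasp_force': 0.0, 'width': 0.0880200875568345}
```

View pics/top0.png

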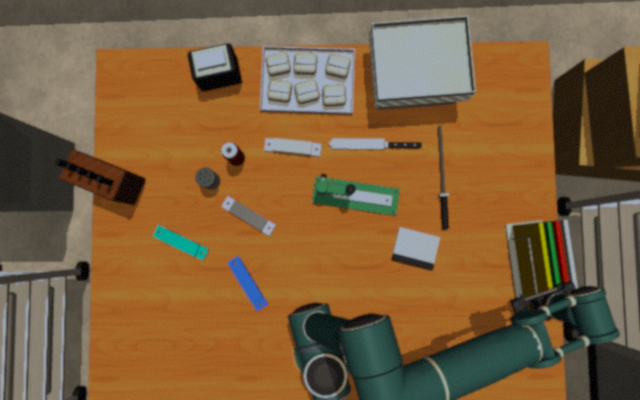

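View pics/scene0.png

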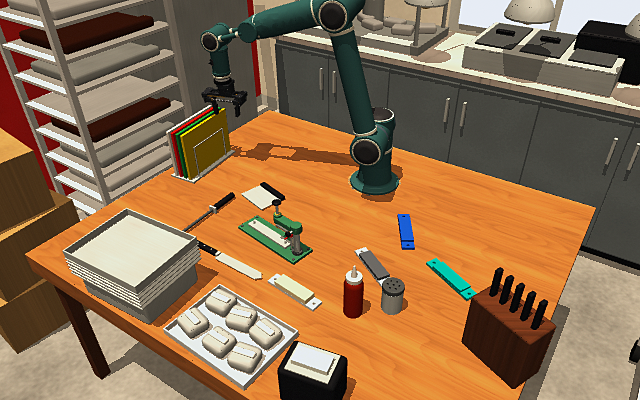

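Candidates in top view: grey (248,216), cream (293,147), turquoise (181,242), blue (248,284). The grey one on bare aluminium fits the description. The gauge is at (355,195), with its column at the left end. I'll confirm in one enlarged crop.

Run:
```python
from h import *
c=load('top')
im=c['img'][165:245,210:410]   # x4
cv2.imwrite('pics/crop1.png',cv2.resize(im,None,fx=4,fy=4,interpolation=cv2.INTER_CUBIC))
```

```text
(no output)
```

View pics/crop1.png

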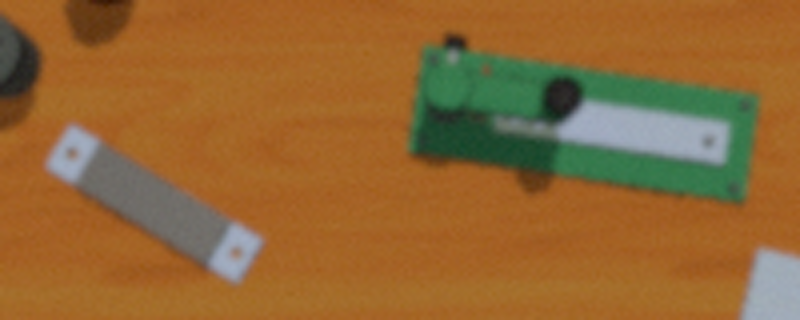

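Run:
```python
from h import *
from scipy.optimize import least_squares
c=load('top')
o=lambda u,v:((u+.5)/4-.5+210,(v+.5)/4-.5+165)
def fit(mod,obs,x0):
    obs=np.array([o(*p) for p in obs])
    def pr(x):
        C,S=np.cos(x[2]),np.sin(x[2])
        return np.array([w2px(c,(x[0]+C*m[0]-S*m[1],x[1]+S*m[0]+C*m[1],m[2])) for m in mod])
    r=least_squares(lambda x:(pr(x)-obs).ravel(),x0); return r.x,(pr(r.x)-obs).round(2)
gm=[(-.05,.18,.012),(-.05,-.13,.012),(.05,-.13,.012),(.05,.18,.012),(0,-.088,.033),(0,.055,.196),(0,.15,.139)]
go=[(424,45),(757,95),(745,202),(411,153),(708,141),(562,96),(449,88)]
for flip in(1,): pass
p=px2w(c,*o(585,125),.012);print('gauge centre approx',p)
best=min((fit(gm,go,[p[0],p[1],a]) for a in np.arange(-3,3.2,.5)),key=lambda r:(r[1]**2).sum());print(best)
h=[px2w(c,*o(*q),.010) for q in((71,153),(236,252))]
print('holes',h,'mid',(h[0]+h[1])/2,'len',np.linalg.norm(h[0]-h[1]),'ang',np.arctan2(*(h[0]-h[1])[1::-1]))
cm=[(0,.088,.01),(0,-.088,.01),(-.023,.103,.01),(.023,.103,.01),(-.023,-.103,.01),(.023,-.103,.01)]
```

```text
gauge centre approx [ 0.55483931 -0.12012635  0.012     ]
(array([ 0.55201771, -0.14332813, -0.16521306]), array([[-4.430e+00,  2.676e+01],
       [-2.950e+00,  2.722e+01],
       [ 3.930e+00, -2.672e+01],
       [ 3.020e+00, -2.723e+01],
       [ 5.200e-01, -1.700e-01],
       [ 2.300e-01,  1.000e-02],
       [-3.700e-01, -3.300e-01]]))
holes [array([0.5355637 , 0.34857885, 0.01      ]), array([0.44342728, 0.19810325, 0.01      ])] mid [0.48949549 0.27334105 0.01      ] len 0.1764426973800926 ang 1.0213807644736748
```

Run:
```python
from h import *
from scipy.optimize import least_squares
c=load('top')
o=lambda u,v:((u+.5)/4-.5+210,(v+.5)/4-.5+165)
gm=[(.05,.18,.012),(.05,-.13,.012),(-.05,-.13,.012),(-.05,.18,.012),(0,-.088,.033),(0,.055,.196),(0,.15,.139)]
go=np.array([o(*p) for p in [(424,45),(757,95),(745,202),(411,153),(708,141),(562,96),(449,88)]])
def pr(x):
    C,S=np.cos(x[2]),np.sin(x[2])
    return np.array([w2px(c,(x[0]+C*m[0]-S*m[1],x[1]+S*m[0]+C*m[1],m[2])) for m in gm])
r=least_squares(lambda x:(pr(x)-go).ravel(),[.55,-.14,-.16]);x=r.x
print(x,(pr(x)-go).round(2).tolist())
s=load('scene');C,S=np.cos(x[2]),np.sin(x[2])
print('scene pred', [w2px(s,(x[0]+C*m[0]-S*m[1],x[1]+S*m[0]+C*m[1],m[2])).round(1).tolist() for m in gm])
print('holes',[w2px(s,p).round(1).tolist() for p in((.5356,.3486,.01),(.4434,.1981,.01))])
im=s['img'][185:325,230:430]
cv2.imwrite('pics/crop2.png',cv2.resize(im,None,fx=4,fy=4,interpolation=cv2.INTER_CUBIC))
```

```text
[ 0.55196491 -0.14337264 -0.16016535] [[-0.33, 0.02], [0.9, -0.14], [0.16, 0.32], [-1.14, 0.03], [0.55, -0.27], [0.23, 0.11], [-0.39, -0.09]]
scene pred [[293.1, 262.2], [237.4, 225.7], [256.8, 214.3], [312.6, 248.5], [253.7, 220.1], [276.1, 200.2], [295.7, 224.1]]
holes [[386.1, 282.1], [361.5, 251.0]]
```

View pics/crop2.png

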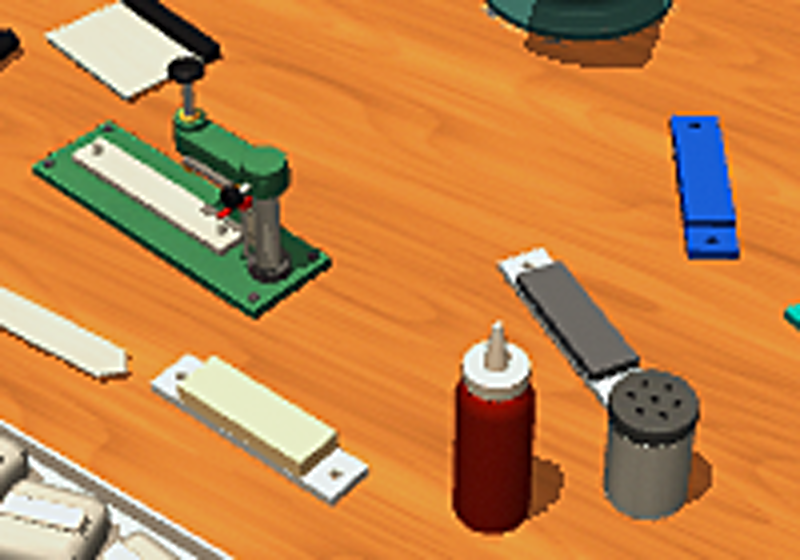

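The stone on the bare aluminium plate is confirmed as grey in both views: plate holes at crop (526,266) in the scene view, gauge at (180,200). The gauge pose from the top view agrees in the scene view to about 1 px. Next I'll plan the approach.

```bash
cat >> h.py <<'E'
def down(yaw): return R.from_matrix(np.array([[np.cos(yaw),np.sin(yaw),0],[np.sin(yaw),-np.cos(yaw),0],[0,0,-1]]))
def plan(wps,start=None,v=36,w=.11):
    """wps: list of (x,y,z,yaw); prints rows of tool-frame turn and shift"""
    if start is None:
        s=ctrl.get_obs(); p=np.array(s['eef_pos']);q=R.from_quat(s['tcp_rot'])
    else: p=np.array(start[:3]);q=down(start[3])
    for x in wps:
        t=np.array(x[:3]);Q=down(x[3])
        rv=(q.inv()*Q).as_rotvec()
        n=max(1,int(np.ceil(max(np.abs(t-p).max()*1e3/v,np.linalg.norm(t-p)*1e3/41,np.linalg.norm(rv)/w))))
        dp=(t-p)/n;dq=R.from_rotvec(rv/n)
        dr,off=[],[]
        for i in range(n):
            off.append((q.inv().apply(dp)*1e3).round(1).tolist());dr.append((rv/n).round(3).tolist());q=q*dq
        p,q=t,Q
        print(x,n);
        for i in range(0,n,5): print(' dr',dr[i:i+5],'off',off[i:i+5])
E
python3 - <<'E'
from h import *
plan([(.42,-.2,.239,.6),(.474,.248,.20,1.0214),(.474,.248,.06,1.0214)])
E
```

```text
(0.42, -0.2, 0.239, 0.6) 13
 dr [[-0.0, -0.0, -0.022], [-0.0, -0.0, -0.022], [-0.0, -0.0, -0.022], [-0.0, -0.0, -0.022], [-0.0, -0.0, -0.022]] off [[26.0, -27.3, -0.1], [26.6, -26.7, -0.1], [27.2, -26.1, -0.1], [27.8, -25.5, -0.1], [28.3, -24.9, -0.1]]
 dr [[-0.0, -0.0, -0.022], [-0.0, -0.0, -0.022], [-0.0, -0.0, -0.022], [-0.0, -0.0, -0.022], [-0.0, -0.0, -0.022]] off [[28.9, -24.3, -0.1], [29.4, -23.6, -0.1], [29.9, -23.0, -0.1], [30.4, -22.3, -0.1], [30.9, -21.6, -0.1]]
 dr [[-0.0, -0.0, -0.022], [-0.0, -0.0, -0.022], [-0.0, -0.0, -0.022]] off [[31.4, -20.9, -0.1], [31.9, -20.2, -0.1], [32.3, -19.5, -0.1]]
(0.474, 0.248, 0.2, 1.0214) 13
 dr [[0.0, 0.0, -0.032], [0.0, 0.0, -0.032], [0.0, 0.0, -0.032], [0.0, 0.0, -0.032], [0.0, 0.0, -0.032]] off [[22.9, -26.1, 3.0], [23.7, -25.3, 3.0], [24.5, -24.6, 3.0], [25.3, -23.8, 3.0], [26.1, -22.9, 3.0]]
 dr [[0.0, 0.0, -0.032], [0.0, 0.0, -0.032], [0.0, 0.0, -0.032], [0.0, 0.0, -0.032], [0.0, 0.0, -0.032]] off [[26.8, -22.1, 3.0], [27.5, -21.2, 3.0], [28.2, -20.3, 3.0], [28.8, -19.4, 3.0], [29.4, -18.4, 3.0]]
 dr [[0.0, 0.0, -0.032], [0.0, 0.0, -0.032], [0.0, 0.0, -0.032]] off [[30.0, -17.4, 3.0], [30.6, -16.5, 3.0], [31.1, -15.5, 3.0]]
(0.474, 0.248, 0.06, 1.0214) 4
 dr [[0.0, 0.0, 0.0], [0.0, 0.0, 0.0], [0.0, 0.0, 0.0], [0.0, 0.0, 0.0]] off [[0.0, 0.0, 35.0], [0.0, 0.0, 35.0], [0.0, 0.0, 35.0], [0.0, 0.0, 35.0]]
```

>>> send_rows(dr=[[0, 0, -0.022], [0, 0, -0.022], [0, 0, -0.022], [0, 0, -0.022], [0, 0, -0.022]], offset=[[26, -27, 0], [27, -27, 0], [27, -26, 0], [28, -25, 0], [28, -25, 0]], claw=[1, 1, 1, 1, 1])

```text
clock: 0.52
eef_pos: [0.2896, -0.4713, 0.238]
tcp_rot: [0.978, 0.21, -0.0, -0.001]
force: [1.1, 0.3, -0.3]
width: 0.0879
grasp_force: 0.0
```

>>> send_rows(dr=[[0, 0, -0.022], [0, 0, -0.022], [0, 0, -0.022], [0, 0, -0.022], [0, 0, -0.022]], offset=[[29, -24, 0], [29, -24, 0], [30, -23, 0], [30, -22, 0], [31, -22, 0]], claw=[1, 1, 1, 1, 1])

```text
clock: 0.93
eef_pos: [0.3709, -0.3016, 0.2383]
tcp_rot: [0.965, 0.263, -0.0, -0.0]
force: [0.9, 0.0, 1.1]
width: 0.0882
grasp_force: 0.0
```

>>> send_rows(dr=[[0, 0, -0.022], [0, 0, -0.022], [0, 0, -0.022]], offset=[[31, -21, 0], [32, -20, 0], [32, -20, 0]], claw=[1, 1, 1])

```text
clock: 1.18
eef_pos: [0.4197, -0.1997, 0.2384]
tcp_rot: [0.956, 0.295, -0.0, -0.0]
force: [0.7, -1.1, -0.3]
width: 0.0879
grasp_force: 0.0
```

>>> send_rows(dr=[[0, 0, -0.032], [0, 0, -0.032], [0, 0, -0.032], [0, 0, -0.032], [0, 0, -0.032]], offset=[[23, -26, 3], [24, -25, 3], [24, -25, 3], [25, -24, 3], [26, -23, 3]], claw=[1, 1, 1, 1, 1])

```text
clock: 1.6
eef_pos: [0.4397, -0.0277, 0.2233]
tcp_rot: [0.929, 0.371, -0.0, -0.0]
force: [-0.1, 0.2, 0.6]
width: 0.0881
grasp_force: 0.0
```

>>> send_rows(dr=[[0, 0, -0.032], [0, 0, -0.032], [0, 0, -0.032], [0, 0, -0.032], [0, 0, -0.032]], offset=[[27, -22, 3], [27, -21, 3], [28, -20, 3], [29, -19, 3], [29, -18, 3]], claw=[1, 1, 1, 1, 1])

```text
clock: 2.02
eef_pos: [0.4619, 0.1432, 0.2083]
tcp_rot: [0.896, 0.444, -0.0, -0.0]
force: [0.4, -0.7, -0.2]
width: 0.0879
grasp_force: 0.0
```

>>> send_rows(dr=[[0, 0, -0.032], [0, 0, -0.032], [0, 0, -0.032], [0, 0, 0]], offset=[[30, -17, 3], [31, -16, 3], [31, -15, 3], [0, 0, 0]], claw=[1, 1, 1, 1])

```text
clock: 2.35
eef_pos: [0.4767, 0.2491, 0.1988]
tcp_rot: [0.873, 0.488, 0.0, -0.001]
force: [0.6, -0.2, -0.0]
width: 0.088
grasp_force: 0.0
```

Run:
```python
from h import *
plan([(.474,.248,.06,1.0214),(.474,.248,.003,1.0214)])
s=ctrl.get_obs();print(s['clock'],s['eef_pos'],s['tcp_rot'],s['force'])
```

```text
(0.474, 0.248, 0.06, 1.0214) 4
 dr [[-0.0, -0.0, -0.001], [-0.0, -0.0, -0.001], [-0.0, -0.0, -0.001], [-0.0, -0.0, -0.001]] off [[-0.6, -0.4, 34.7], [-0.6, -0.4, 34.7], [-0.6, -0.4, 34.7], [-0.6, -0.4, 34.7]]
(0.474, 0.248, 0.003, 1.0214) 2
 dr [[0.0, 0.0, 0.0], [0.0, 0.0, 0.0]] off [[0.0, 0.0, 28.5], [0.0, 0.0, 28.5]]
2.35 [0.47673926 0.24906427 0.19879413] [ 8.73015932e-01  4.87690384e-01  2.40038205e-04 -1.10165997e-03] [ 0.55106764 -0.20178946 -0.04740076]
```

>>> send_rows(dr=[[0, 0, 0], [0, 0, 0], [0, 0, 0], [0, 0, 0], [0, 0, 0]], offset=[[-1, -0.5, 35], [-1, -0.5, 35], [-0.5, -0.5, 35], [0, 0, 35], [0, 0, 35]], claw=[1, 1, 1, 1, 1])

```text
clock: 2.77
eef_pos: [0.4738, 0.2423, 0.0232]
tcp_rot: [0.874, 0.485, -0.0, 0.0]
force: [-0.1, 0.2, 0.6]
width: 0.0881
grasp_force: 0.0
```

>>> send_rows(dr=[[0, 0, 0], [0, 0, 0], [0, 0, 0]], offset=[[0, 0, 14], [0, 0, 6.5], [0, 0, 0]], claw=[1, 1, 1])

```text
clock: 3.02
eef_pos: [0.4724, 0.2416, 0.0025]
tcp_rot: [0.874, 0.485, -0.002, -0.0]
force: [0.1, 0.3, 0.2]
width: 0.088
grasp_force: 0.0
```

>>> send_rows(dr=[[0, 0, 0], [0, 0, 0], [0, 0, 0], [0, 0, 0], [0, 0, 0]], offset=[[0, 0, 0], [0, 0, 0], [0, 0, 0], [0, 0, 0], [0, 0, 0]], claw=[0.45, 0.45, 0.45, 0.4, 0.4], newtons=50)

```text
clock: 3.43
eef_pos: [0.4749, 0.2431, 0.0051]
tcp_rot: [0.874, 0.485, 0.001, 0.0]
force: [-0.3, -1.4, 0.2]
width: 0.0571
grasp_force: 0.0
```

>>> send_rows(dr=[[0, 0, 0], [0, 0, 0], [0, 0, 0], [0, 0, 0], [0, 0, 0]], offset=[[0, 0, 0], [0, 0, 0], [0, 0, 0], [0, 0, 0], [0, 0, 0]], claw=[0, 0, 0, 0, 0], newtons=50)

```text
clock: 3.85
eef_pos: [0.4737, 0.2433, 0.0046]
tcp_rot: [0.874, 0.486, -0.0, -0.0]
force: [-4.2, 2.2, 5.2]
width: 0.0457
grasp_force: 50.0
```

>>> send_rows(dr=[[0, 0, 0], [0, 0, 0], [0, 0, 0]], offset=[[0, 0, -20], [0, 0, -30], [0, 0, -30]], claw=[0, 0, 0])

```text
clock: 4.1
eef_pos: [0.4717, 0.2414, 0.0822]
tcp_rot: [0.874, 0.486, -0.003, 0.0]
force: [1.2, 0.6, -5.2]
width: 0.0449
grasp_force: 50.0
```

>>> send_rows(dr=[[0, 0, 0], [0, 0, 0]], offset=[[0, 0, 0], [0, 0, 0]], claw=[0, 0])

```text
clock: 4.27
eef_pos: [0.4754, 0.2432, 0.0851]
tcp_rot: [0.874, 0.486, 0.002, 0.0]
force: [-0.5, 0.2, -7.1]
width: 0.0452
grasp_force: 50.0
```

Run:
```python
from h import *
s=ctrl.get_obs();print(s)
c=cam('scene');t=cam('top')
s=ctrl.get_obs();print(s['eef_pos'],s['force'])
a=cv2.resize(c['img'][200:330,330:460],None,fx=4.5,fy=4.5,interpolation=cv2.INTER_CUBIC)
cv2.imwrite('pics/lift_s.png',a)
```

```text
{'clock': 4.2667, 'joint_pos': array([ 4.26451814e-01,  1.45677151e-01,  2.05134420e+00, -5.75471982e-04,
        9.41279586e-01,  9.83590295e-01]), 'joint_velocities': array([ 0.00137251,  0.03682233,  0.05012954,  0.00359818,  0.0060757 ,
       -0.00139479]), 'joint_efforts': array([ 4.00803331e-02, -4.28877819e+01, -3.41062009e+01,  1.30325966e-01,
       -2.05886140e-01,  2.97439758e-03]), 'eef_pos': array([0.47537935, 0.24315635, 0.08512603]), 'tcp_rot': array([8.74204899e-01, 4.85554354e-01, 1.62185014e-03, 3.64254291e-04]), 'force': array([-0.49100848,  0.20075897, -7.0819196 ]), 'ft_torque': array([-0.18767356,  0.07994126,  0.0106868 ]), 'grasp_force': 49.97472029884108, 'width': 0.04523713726818203}
[0.47259228 0.24192835 0.08211549] [-0.58629096  0.21311391 -6.28907391]
```

View pics/lift_s.png

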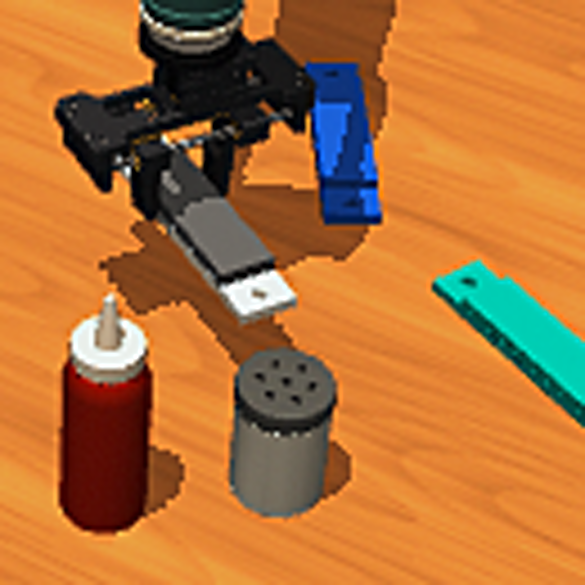

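Run:
```python
from h import *
s=load('scene');o=ctrl.get_obs();print(o['eef_pos'],o['ft_torque'])
for z in(.08,.085,.09,.095):
  p=px2w(s,330+(259.5)/4.5-.5,200+(294.5)/4.5-.5,z); print(z,p, w2px(load('top'),p).round(2))
t=load('top')
cv2.imwrite('pics/lift_t.png',cv2.resize(t['img'][170:250,210:320],None,fx=6,fy=6,interpolation=cv2.INTER_CUBIC))
```

```text
[0.47259228 0.24192835 0.08211549] [-0.1459854   0.11576452  0.02023277]
0.08 [0.52759344 0.34303203 0.08      ] [225.17 203.47]
0.085 [0.53256278 0.34530109 0.085     ] [224.25 201.95]
0.09 [0.53753211 0.34757014 0.09      ] [223.33 200.42]
0.095 [0.54250145 0.3498392  0.095     ] [222.4  198.88]
```

View pics/lift_t.png

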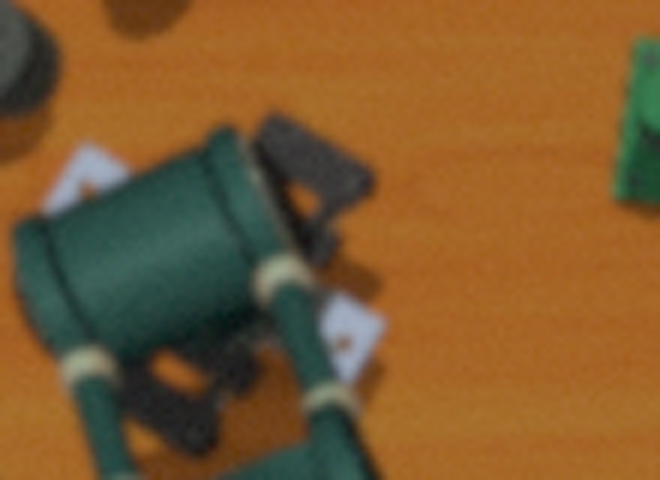

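Run:
```python
from h import *
t=load('top')
a=px2w(t,224.25,201.4,.087);b=px2w(t,266.9,227.1,.089);m=(a+b)/2;d=a-b
yaw=np.arctan2(d[1],d[0]);o=ctrl.get_obs();p=np.array(o['eef_pos']);ty=2*np.arctan2(o['tcp_rot'][1],o['tcp_rot'][0])
print(a,b,m,np.linalg.norm(d),'yaw',yaw,'tool',ty,'tcp',p)
r=R.from_euler('z',-yaw).apply(m-p);print('centre in tool-aligned frame',r*1e3)
```

```text
[0.53430962 0.34491667 0.087     ] [0.44267062 0.19576134 0.089     ] [0.48849012 0.27033901 0.088     ] 0.17506861774323546 yaw 1.0198657217235663 tool 1.013893808518079 tcp [0.47259228 0.24192835 0.08211549]
centre in tool-aligned frame [32.52915835  1.32686806  5.88450855]
```

Run:
```python
from h import *
plan([(.4185,-.1548,.085,1.4106)],v=30)
```

```text
(0.4185, -0.1548, 0.085, 1.4106) 14
 dr [[-0.0, 0.0, -0.028], [-0.0, 0.0, -0.028], [-0.0, 0.0, -0.028], [-0.0, 0.0, -0.028], [-0.0, 0.0, -0.028]] off [[-26.1, 11.7, -0.1], [-26.4, 11.0, -0.1], [-26.7, 10.2, -0.1], [-27.0, 9.4, -0.2], [-27.3, 8.7, -0.2]]
 dr [[-0.0, 0.0, -0.028], [-0.0, 0.0, -0.028], [-0.0, 0.0, -0.028], [-0.0, 0.0, -0.028], [-0.0, 0.0, -0.028]] off [[-27.5, 7.9, -0.2], [-27.7, 7.1, -0.2], [-27.9, 6.3, -0.2], [-28.1, 5.5, -0.2], [-28.2, 4.7, -0.2]]
 dr [[-0.0, 0.0, -0.028], [-0.0, 0.0, -0.028], [-0.0, 0.0, -0.028], [-0.0, 0.0, -0.028]] off [[-28.3, 3.9, -0.2], [-28.4, 3.1, -0.2], [-28.5, 2.3, -0.2], [-28.6, 1.5, -0.2]]
```

>>> send_rows(dr=[[0, 0, 0], [0, 0, -0.028], [0, 0, -0.028], [0, 0, -0.028], [0, 0, -0.028]], offset=[[-13, 6, 0], [-26, 12, 0], [-26, 11, 0], [-27, 10, 0], [-27, 9, 0]], claw=[0, 0, 0, 0, 0])

```text
clock: 4.78
eef_pos: [0.4541, 0.1134, 0.0817]
tcp_rot: [0.845, 0.535, -0.002, -0.001]
force: [0.7, 0.3, -5.1]
width: 0.0454
grasp_force: 50.0
```

>>> send_rows(dr=[[0, 0, -0.028], [0, 0, -0.028], [0, 0, -0.028], [0, 0, -0.028], [0, 0, -0.028]], offset=[[-27, 9, 0], [-27, 8, 0], [-28, 7, 0], [-28, 6, 0], [-28, 5, 0]], claw=[0, 0, 0, 0, 0])

```text
clock: 5.2
eef_pos: [0.4341, -0.0273, 0.0821]
tcp_rot: [0.806, 0.592, -0.002, -0.001]
force: [0.5, 0.6, -6.2]
width: 0.0457
grasp_force: 50.0
```

>>> send_rows(dr=[[0, 0, -0.028], [0, 0, -0.028], [0, 0, -0.028], [0, 0, -0.028], [0, 0, -0.028]], offset=[[-28, 5, 0], [-28, 4, 0], [-28, 3, 0], [-20, 2, 0], [-10, 1, 0]], claw=[0, 0, 0, 0, 0])

```text
clock: 5.62
eef_pos: [0.4194, -0.1418, 0.0822]
tcp_rot: [0.763, 0.646, -0.001, -0.001]
force: [-0.7, -0.8, -4.6]
width: 0.0455
grasp_force: 50.0
```

>>> send_rows(dr=[[0, 0, 0], [0, 0, 0], [0, 0, 0], [0, 0, 0], [0, 0, 0]], offset=[[0, 0, 0], [0, 0, 0], [0, 0, 0], [0, 0, 0], [0, 0, 0]], claw=[0, 0, 0, 0, 0])

```text
clock: 6.03
eef_pos: [0.4218, -0.1388, 0.0838]
tcp_rot: [0.763, 0.647, -0.0, -0.0]
force: [0.1, 0.5, -4.7]
width: 0.0453
grasp_force: 50.0
```

Run:
```python
from h import *
for i in range(4):
  t=cam('top');o=ctrl.get_obs();print(o['clock'],o['eef_pos'],2*np.arctan2(o['tcp_rot'][1],o['tcp_rot'][0]),o['force'],abs(o['joint_velocities']).max())
s=cam('scene')
p=np.array(o['eef_pos']);q=w2px(t,p);print(q)
a=cv2.resize(t['img'][165:245,290:410],None,fx=5,fy=5,interpolation=cv2.INTER_CUBIC)
b=cv2.resize(s['img'][190:270,225:345],None,fx=5,fy=5,interpolation=cv2.INTER_CUBIC)
cv2.imwrite('pics/entry.png',cv2.resize(np.vstack([a,b]),None,fx=.75,fy=.75,interpolation=cv2.INTER_AREA))
```

```text
6.0833 [ 0.42192124 -0.13883003  0.08398024] 1.4069210067785487 [ 0.21958859 -0.30804629 -5.36367442] 0.0041359100272579585
6.1333 [ 0.42203937 -0.13893039  0.08410652] 1.4069411883743734 [ 0.56919898  0.09085822 -5.49171452] 0.002529865850239052
6.1833 [ 0.42210868 -0.13901931  0.08418317] 1.4068388770722755 [ 0.19180171 -0.38683836 -5.40038241] 0.0026894471411072983
6.2333 [ 0.42217105 -0.1391288   0.0842485 ] 1.40673533656971 [-0.28840497  0.56048005 -4.56770155] 0.0048428665479792864
[363.56611997 231.91177364]
```

View pics/entry.png

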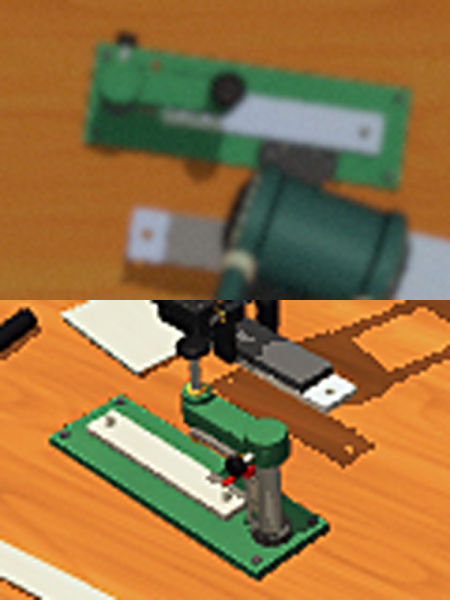

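Run:
```python
from h import *
t=load('top');s=load('scene');o=ctrl.get_obs();p=np.array(o['eef_pos']);yaw=1.4067
u=np.array([np.cos(yaw),np.sin(yaw),0]);n=np.array([-u[1],u[0],0])
zt=p[2]-.0035+.010
# far hole top view
e=3.75
uv=(290+148.5/e-.5,165+234.5/e-.5)
for z in(zt-.003,zt):
  h=px2w(t,*uv,z);d=h-p;print('top hole along',d@u*1e3,'lat',d@n*1e3, h)
uv=(225+332.5/e-.5,190+(391.5-300)/e-.5)
for z in(zt-.003,zt):
  h=px2w(s,*uv,z);d=h-p;print('scene hole along',d@u*1e3,'lat',d@n*1e3,h)
# gauge landmarks in scene: near pin top, far pin top, button
g=np.array([.552,-.1434]);G=np.array([[.9872,.1595],[-.1595,.9872]])
print('scene near pin z.0335',px2w(s,225+110.5/e-.5,190+(421-300)/e-.5,.032))
print('model near pin',g+G@[0,-.088])
print('scene far pin',px2w(s,225+227.5/e-.5,190+(495-300)/e-.5,.032),'model',g+G@[0,.088])
for nm,z,uv0,m in(('cornerA',.012,(261,577),(.05,.18)),('cornerB',.012,(50,438),(.05,-.13)),('cornerC',.012,(124,396),(-.05,-.13)),('D',.012,(327,526),(-.05,.18))):
  print(nm,px2w(s,225+(uv0[0]+.5)/e-.5,190+(uv0[1]+.5-300)/e-.5,z)[:2],'model',g+G@m)
# automatic: near hole region in top image
cv2.imwrite('pics/near.png',cv2.resize(np.hstack([t['img'][215:265,310:345],t['img'][215:265,405:470]]),None,fx=8,fy=8,interpolation=cv2.INTER_CUBIC))
```

```text
top hole along 120.57375249053322 lat 1.5196077526937422 [ 0.44036776 -0.01999907  0.087784  ]
top hole along 120.6103545088083 lat 1.6268453124180475 [ 0.44026794 -0.01994545  0.090784  ]
scene hole along 122.94143443376045 lat 3.8205926920682542 [ 0.43848447 -0.01728731  0.087784  ]
scene hole along 125.75480234801567 lat 1.0067378226736237 [ 0.44172012 -0.01497141  0.090784  ]
scene near pin z.0335 [ 0.544674   -0.22356333  0.032     ]
model near pin [ 0.537964  -0.2302736]
scene far pin [ 0.57291629 -0.05085343  0.032     ] model [ 0.566036  -0.0565264]
cornerA [0.63335576 0.03393642] model [0.63007  0.026321]
cornerB [ 0.58267318 -0.2748924 ] model [ 0.580625 -0.279711]
cornerC [ 0.48493965 -0.25668205] model [ 0.481905 -0.263761]
D [0.53915726 0.04443209] model [0.53135  0.042271]
```

View pics/near.png

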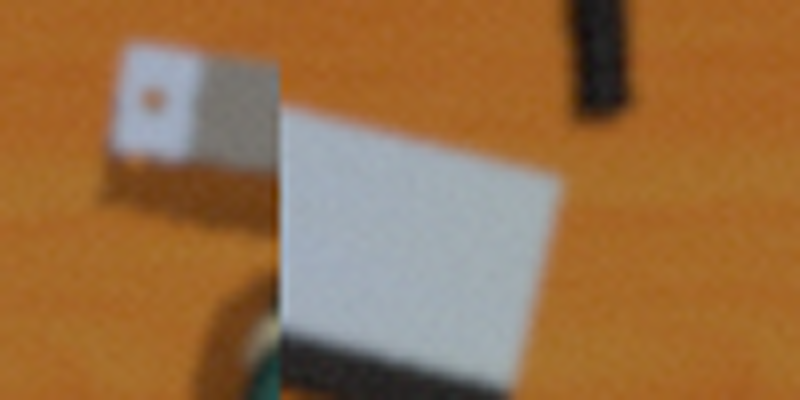

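>>> send_rows(dr=[[0, 0, -0.004], [0, 0, 0], [0, 0, 0], [0, 0, 0], [0, 0, 0]], offset=[[-8, 0, 5], [-8, 0, 12], [0, 0, 14], [0, 0, 6], [0, 0, 0]], claw=[0, 0, 0, 0, 0])

```text
clock: 6.7
eef_pos: [0.4176, -0.155, 0.0454]
tcp_rot: [0.762, 0.648, -0.001, -0.002]
force: [-0.5, 0.4, -6.0]
width: 0.0457
grasp_force: 50.0
```

>>> send_rows(dr=[[0, 0, 0], [0, 0, 0], [0, 0, 0], [0, 0, 0], [0, 0, 0]], offset=[[0, 0, 0], [0, 8, 0], [0, 12, 0], [0, 12, 0], [0, 12, 0]], claw=[0, 0, 0, 0, 0])

```text
clock: 7.12
eef_pos: [0.4655, -0.163, 0.0481]
tcp_rot: [0.762, 0.648, 0.001, 0.001]
force: [-0.5, 0.2, -5.1]
width: 0.0449
grasp_force: 50.0
```

>>> send_rows(dr=[[0, 0, 0], [0, 0, 0], [0, 0, 0], [0, 0, 0], [0, 0, 0]], offset=[[0, 12, 0], [0, 12, 0], [0, 8, 0], [0, 4, 0], [0, 0, 0]], claw=[0, 0, 0, 0, 0])

```text
clock: 7.53
eef_pos: [0.4996, -0.1684, 0.0472]
tcp_rot: [0.762, 0.648, 0.0, 0.0]
force: [0.1, 0.5, -4.9]
width: 0.0454
grasp_force: 50.0
```

Run:
```python
from h import *
s=cam('scene');o=ctrl.get_obs();p=np.array(o['eef_pos']);print(o['clock'],p,2*np.arctan2(o['tcp_rot'][1],o['tcp_rot'][0]),o['force'],o['tcp_rot'])
cv2.imwrite('pics/half.png',cv2.resize(s['img'][170:270,225:345],None,fx=5,fy=5,interpolation=cv2.INTER_CUBIC))
# seat target: centre cam (.552,-.1434) -> tcp target
print('target approx tcp', np.array([.552+.0016,-.1434])-.0326*np.array([np.cos(1.4106),np.sin(1.4106)]))
```

```text
7.5833 [ 0.49854476 -0.16813681  0.0469538 ] 1.4100859005705046 [ 0.05230224 -0.13726451 -5.6142636 ] [ 7.61583655e-01  6.48066487e-01 -2.11647500e-04 -3.46546261e-04]
target approx tcp [ 0.54839991 -0.17558259]
```

View pics/half.png

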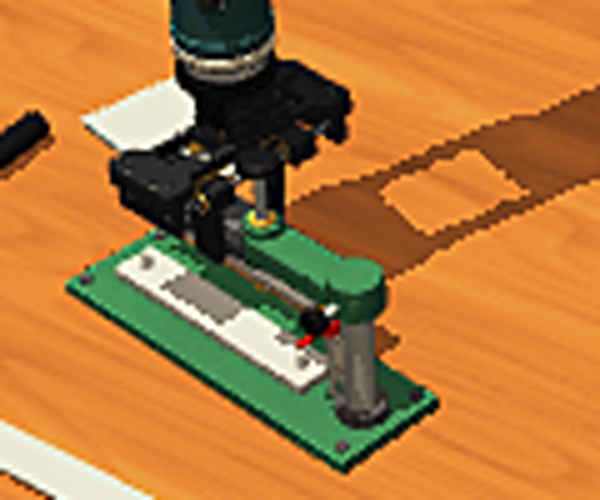

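>>> send_rows(dr=[[0, 0, 0], [0, 0, 0], [0, 0, 0], [0, 0, 0], [0, 0, 0]], offset=[[0, 10, 0], [0, 12, 0], [0, 12, 0], [0, 10, 0], [0, 6, 0]], claw=[0, 0, 0, 0, 0])

```text
clock: 8.0
eef_pos: [0.549, -0.1765, 0.0474]
tcp_rot: [0.762, 0.648, 0.0, 0.0]
force: [0.2, -0.5, -5.2]
width: 0.0453
grasp_force: 50.0
```

>>> send_rows(dr=[[0, 0, 0], [0, 0, 0], [0, 0, 0], [0, 0, 0], [0, 0, 0]], offset=[[0.5, 0, 0], [0, 0, 0], [0, 0, 0], [0, 0, 0], [0, 0, 0]], claw=[0, 0, 0, 0, 0])

```text
clock: 8.42
eef_pos: [0.5471, -0.1756, 0.047]
tcp_rot: [0.762, 0.648, -0.0, -0.0]
force: [-0.4, -0.7, -5.9]
width: 0.0455
grasp_force: 50.0
```

Run:
```python
from h import *
t=cam('top','inpos_t');s=cam('scene');o=ctrl.get_obs();p=np.array(o['eef_pos']);print(o['clock'],p,2*np.arctan2(o['tcp_rot'][1],o['tcp_rot'][0]),o['force'],o['ft_torque'])
g=np.array([.552,-.1434]);G=np.array([[.9872,.1595],[-.1595,.9872]]);d=p[:2]-g
print('tcp in gauge (cam)',G.T@d*1e3)
a=cv2.resize(s['img'][190:265,225:320],None,fx=8,fy=8,interpolation=cv2.INTER_CUBIC)
cv2.imwrite('pics/inpos.png',a)
```

```text
8.5167 [ 0.54742427 -0.17565037  0.04719815] 1.4096566291731047 [ 0.31362007 -1.3232332  -4.91788534] [-0.15811407 -0.0379576   0.01801749]
tcp in gauge (cam) [  0.62677135 -32.56739118]
```

>>> send_rows(dr=[[0, 0, 0], [0, 0, 0], [0, 0, 0], [0, 0, 0], [0, 0, 0]], offset=[[0, 1, 0], [0, 0, 3], [0, 0, 3], [0, 0, 0], [0, 0, 0]], claw=[0, 0, 0, 0, 0])

```text
clock: 8.93
eef_pos: [0.5483, -0.1757, 0.0406]
tcp_rot: [0.762, 0.648, -0.0, -0.001]
force: [-0.3, 0.0, -5.3]
width: 0.0454
grasp_force: 50.0
```

>>> send_rows(dr=[[0, 0, 0], [0, 0, 0], [0, 0, 0], [0, 0, 0]], offset=[[0, 0, 2], [0, 0, 1], [0, 0, 0], [0, 0, 0]], claw=[0, 0, 0, 0])

```text
clock: 9.27
eef_pos: [0.5487, -0.1759, 0.0381]
tcp_rot: [0.762, 0.648, -0.0, -0.0]
force: [0.7, -0.6, -5.7]
width: 0.0454
grasp_force: 50.0
```

>>> send_rows(dr=[[0, 0, 0], [0, 0, 0], [0, 0, 0], [0, 0, 0]], offset=[[0, 0, 2], [0, 0, 0], [0, 0, 0], [0, 0, 0]], claw=[0, 0, 0, 0])

```text
clock: 9.6
eef_pos: [0.5488, -0.1759, 0.0362]
tcp_rot: [0.762, 0.648, -0.0, -0.0]
force: [0.6, 0.3, -5.0]
width: 0.045
grasp_force: 50.0
```

>>> send_rows(dr=[[0, 0, 0], [0, 0, 0], [0, 0, 0], [0, 0, 0]], offset=[[0, 0, 1.5], [0, 0, 0], [0, 0, 0], [0, 0, 0]], claw=[0, 0, 0, 0])

```text
clock: 9.93
eef_pos: [0.549, -0.176, 0.0348]
tcp_rot: [0.762, 0.648, 0.0, 0.0]
force: [0.4, -1.1, -4.5]
width: 0.0454
grasp_force: 50.0
```

>>> send_rows(dr=[[0, 0, 0], [0, 0, 0], [0, 0, 0], [0, 0, 0]], offset=[[0, 0, 1.5], [0, 0, 0], [0, 0, 0], [0, 0, 0]], claw=[0, 0, 0, 0])

```text
clock: 10.27
eef_pos: [0.5491, -0.1761, 0.0333]
tcp_rot: [0.762, 0.648, 0.0, 0.0]
force: [0.1, -1.3, -5.7]
width: 0.0454
grasp_force: 50.0
```

Run:
```python
from h import *
o=ctrl.get_obs();print(o['eef_pos'],o['force'],o['ft_torque'])
```

```text
[ 0.5490714  -0.17605027  0.03330893] [ 0.1369282  -1.25836793 -5.68217196] [-0.36294747 -0.24605722 -0.14589499]
```

>>> send_rows(dr=[[0, 0, 0], [0, 0, 0], [0, 0, 0], [0, 0, 0]], offset=[[0, 0, 1.5], [0, 0, 0], [0, 0, 0], [0, 0, 0]], claw=[0, 0, 0, 0])

```text
clock: 10.6
eef_pos: [0.549, -0.1761, 0.0318]
tcp_rot: [0.762, 0.648, 0.0, 0.0]
force: [0.9, -1.5, -4.8]
width: 0.0453
grasp_force: 50.0
```

Run:
```python
from h import *
o=ctrl.get_obs();print(o['eef_pos'],o['force'],o['ft_torque'])
```

```text
[ 0.54903164 -0.17607437  0.03181512] [ 0.87124986 -1.5029661  -4.76941857] [-0.3652312  -0.2635987  -0.22902649]
```

>>> send_rows(dr=[[0, 0, 0.004], [0, 0, 0], [0, 0, 0], [0, 0, 0]], offset=[[-0.7, 0.3, 0], [0, 0, 1.5], [0, 0, 0], [0, 0, 0]], claw=[0, 0, 0, 0])

```text
clock: 10.93
eef_pos: [0.5486, -0.1764, 0.0298]
tcp_rot: [0.763, 0.646, -0.0, -0.0]
force: [0.3, 0.1, -4.9]
width: 0.0454
grasp_force: 50.0
```

Run:
```python
from h import *
o=ctrl.get_obs();print(o['eef_pos'],o['force'],o['ft_torque'])
```

```text
[ 0.54857651 -0.17639104  0.02983299] [ 0.27654911  0.13519668 -4.853468  ] [-0.24203976 -0.1264047  -0.0339429 ]
```

>>> send_rows(dr=[[0, 0, 0], [0, 0, 0], [0, 0, 0], [0, 0, 0]], offset=[[0, 0, 1.5], [0, 0, 1.5], [0, 0, 0], [0, 0, 0]], claw=[0, 0, 0, 0])

```text
clock: 11.27
eef_pos: [0.5487, -0.1765, 0.0269]
tcp_rot: [0.763, 0.646, -0.0, -0.0]
force: [0.3, 0.7, -4.8]
width: 0.0452
grasp_force: 50.0
```

Run:
```python
from h import *
o=ctrl.get_obs();print(o['eef_pos'],o['force'],o['ft_torque'])
```

```text
[ 0.54870748 -0.17646797  0.02691551] [ 0.27441873  0.70704136 -4.83357646] [-0.26343113 -0.00913669 -0.03958013]
```

>>> send_rows(dr=[[0, 0, 0], [0, 0, 0], [0, 0, 0], [0, 0, 0]], offset=[[0, 0, 1], [0, 0, 1], [0, 0, 0], [0, 0, 0]], claw=[0, 0, 0, 0])

```text
clock: 11.6
eef_pos: [0.549, -0.1767, 0.0253]
tcp_rot: [0.763, 0.646, -0.0, -0.0]
force: [-0.7, -0.1, -3.6]
width: 0.0453
grasp_force: 50.0
```

>>> send_rows(dr=[[0, 0, 0], [0, 0, 0], [0, 0, 0], [0, 0, 0]], offset=[[0, 0, 1], [0, 0, 0], [0, 0, 0], [0, 0, 0]], claw=[0, 0, 0, 0])

```text
clock: 11.93
eef_pos: [0.5491, -0.1767, 0.0247]
tcp_rot: [0.763, 0.646, 0.0, 0.0]
force: [-2.2, 0.5, 1.4]
width: 0.0451
grasp_force: 50.0
```

Run:
```python
from h import *
o=ctrl.get_obs();print(o['eef_pos'],o['force'],o['ft_torque'])
```

```text
[ 0.54913808 -0.17670655  0.02469475] [-2.21444234  0.49361883  1.43148058] [0.15820051 0.39814681 0.09891017]
```

>>> send_rows(dr=[[0, 0, 0], [0, 0, 0], [0, 0, 0], [0, 0, 0], [0, 0, 0]], offset=[[0, 0, 0.5], [0, 0, 0], [0, 0, 0], [0, 0, 0], [0, 0, 0]], claw=[0, 0.56, 0.62, 0.66, 0.66], newtons=10)

```text
clock: 12.35
eef_pos: [0.5494, -0.1767, 0.0238]
tcp_rot: [0.763, 0.646, 0.0, 0.0]
force: [0.4, 0.3, -0.1]
width: 0.058
grasp_force: 0.0
```

>>> send_rows(dr=[[0, 0, 0], [0, 0, 0], [0, 0, 0], [0, 0, 0]], offset=[[0, 0, 0], [0, 0, 0], [0, 0, 0], [0, 0, 0]], claw=[0.68, 0.68, 0.68, 0.68])

```text
clock: 12.68
eef_pos: [0.549, -0.1766, 0.0236]
tcp_rot: [0.763, 0.646, 0.0, -0.0]
force: [-0.4, 0.5, -0.3]
width: 0.0602
grasp_force: 0.0
```

Run:
```python
from h import *
s=cam('scene');t=cam('top');o=ctrl.get_obs();print(o['eef_pos'],o['force'],o['ft_torque'],o['width'])
a=cv2.resize(s['img'][190:265,225:320],None,fx=8,fy=8,interpolation=cv2.INTER_CUBIC)
cv2.imwrite('pics/home.png',a)
```

```text
[ 0.54900507 -0.17658345  0.02366967] [-0.577728   -0.72203646 -0.30396368] [-0.06725295 -0.11319243  0.03172109] 0.06012047502050323
```

>>> send_rows(dr=[[0, 0, 0], [0, 0, 0], [0, 0, 0], [0, 0, 0], [0, 0, 0]], offset=[[0, 0, -5], [0, 0, -15], [0, 0, -30], [0, 0, -40], [0, 0, -40]], claw=[0.68, 0.68, 0.68, 0.68, 0.68])

```text
clock: 13.2
eef_pos: [0.5478, -0.1762, 0.1542]
tcp_rot: [0.763, 0.646, -0.001, -0.001]
force: [1.3, 0.1, 0.8]
width: 0.0598
grasp_force: 0.0
```

>>> send_rows(dr=[[0, 0, 0], [0, 0, 0], [0, 0, 0], [0, 0, 0], [0, 0, 0]], offset=[[0, 0, -40], [0, 0, -40], [0, 0, -20], [-40, 0, 0], [-40, 0, 0]], claw=[0, 0, 0, 0, 0])

```text
clock: 13.62
eef_pos: [0.5377, -0.2554, 0.2578]
tcp_rot: [0.762, 0.648, 0.001, 0.003]
force: [0.5, -0.1, -1.3]
width: 0.0281
grasp_force: 0.0
```

>>> send_rows(dr=[[0, 0, 0], [0, 0, 0], [0, 0, 0]], offset=[[0, 0, 0], [0, 0, 0], [0, 0, 0]], claw=[0, 0, 0])

```text
clock: 13.87
eef_pos: [0.5355, -0.2554, 0.2536]
tcp_rot: [0.763, 0.646, 0.0, -0.0]
force: [0.6, 0.4, -0.1]
width: 0.0084
grasp_force: 0.0
```

Run:
```python
from h import *
s=cam('scene');t=cam('top');o=ctrl.get_obs();print(o['eef_pos'],o['force'],o['width'])
a=cv2.resize(s['img'][190:265,225:325],None,fx=6,fy=6,interpolation=cv2.INTER_CUBIC)
b=cv2.resize(t['img'][175:225,305:405],None,fx=6,fy=6,interpolation=cv2.INTER_CUBIC)
im=np.vstack([a,b]);print(im.shape)
cv2.imwrite('pics/home2.png',cv2.resize(im,None,fx=.8,fy=.8,interpolation=cv2.INTER_AREA))
```

```text
[ 0.53578492 -0.25450591  0.25341133] [ 0.64279261 -0.37716    -0.14762067] 0.0010662475856763665
(750, 600, 3)
```

View pics/home2.png

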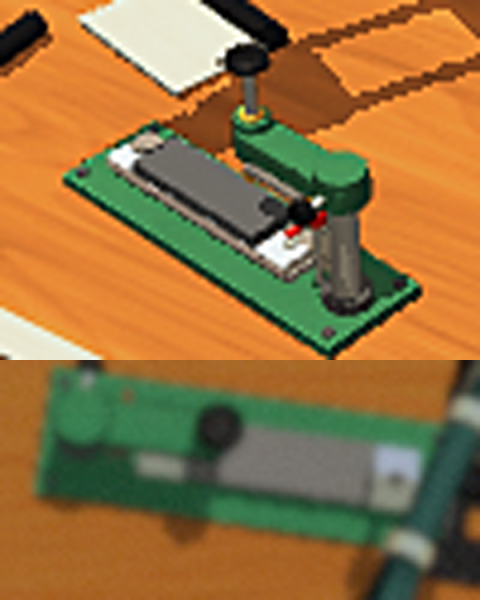

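The plate lies parallel on the rail with no pin showing beside it: stone top at (210,185) in the scene half, and the pointer still up. Next I'll move over the button with the fingers shut.

>>> send_rows(dr=[[0, 0, 0], [0, 0, 0], [0, 0, 0], [0, 0, 0], [0, 0, 0]], offset=[[30, 0, 0], [35, 0, 0], [35, 0, 0], [35, 0, 0], [22, 0, 0]], claw=[0, 0, 0, 0, 0])

```text
clock: 14.38
eef_pos: [0.5616, -0.0965, 0.2535]
tcp_rot: [0.762, 0.647, 0.0, -0.001]
force: [0.7, -0.1, 0.4]
width: 0.0003
grasp_force: 0.0
```

>>> send_rows(dr=[[0, 0, 0], [0, 0, 0], [0, 0, 0], [0, 0, 0], [0, 0, 0]], offset=[[10, 0, 10], [0, 0, 15], [0, 0, 0], [0, 0, 0], [0, 0, 0]], claw=[0, 0, 0, 0, 0])

```text
clock: 14.8
eef_pos: [0.5631, -0.0911, 0.2285]
tcp_rot: [0.763, 0.646, -0.0, -0.0]
force: [0.3, -0.7, -0.4]
width: 0.0004
grasp_force: 0.0
```

Run:
```python
from h import *
t=cam('top');o=ctrl.get_obs();print(o['eef_pos'],o['force'],o['width'])
plan([(.563,-.090,.2,1.408)])
```

```text
[ 0.56345029 -0.09136662  0.22903655] [1.22888139 0.08452667 0.40415012] 0.0006865088338794157
(0.563, -0.09, 0.2, 1.408) 1
 dr [[0.0, 0.0, -0.003]] off [[1.3, -0.7, 29.0]]
```

Descend to the button, then push down in small steps.

>>> send_rows(dr=[[0, 0, 0], [0, 0, 0], [0, 0, 0], [0, 0, 0], [0, 0, 0]], offset=[[1, -0.5, 12], [0, 0, 12], [0, 0, 6], [0, 0, 3], [0, 0, 3]], claw=[0, 0, 0, 0, 0])

```text
clock: 15.27
eef_pos: [0.5622, -0.0899, 0.1919]
tcp_rot: [0.763, 0.646, -0.001, -0.001]
force: [-1.6, -0.4, 2.8]
width: 0.0006
grasp_force: 1.5
```

>>> send_rows(dr=[[0, 0, 0], [0, 0, 0], [0, 0, 0], [0, 0, 0], [0, 0, 0]], offset=[[0, 0, 2], [0, 0, 2], [0, 0, 2], [0, 0, 0], [0, 0, 0]], claw=[0, 0, 0, 0, 0])

```text
clock: 15.68
eef_pos: [0.5632, -0.0897, 0.1869]
tcp_rot: [0.763, 0.646, 0.0, 0.0]
force: [-1.8, -0.2, 4.0]
width: -0.0
grasp_force: 1.3
```

>>> send_rows(dr=[[0, 0, 0], [0, 0, 0], [0, 0, 0], [0, 0, 0], [0, 0, 0]], offset=[[0, 0, 2], [0, 0, 2], [0, 0, 2], [0, 0, 2], [0, 0, 2]], claw=[0, 0, 0, 0, 0])

```text
clock: 16.1
eef_pos: [0.5634, -0.0897, 0.177]
tcp_rot: [0.763, 0.646, 0.0, 0.0]
force: [-2.0, -0.5, 5.0]
width: 0.0006
grasp_force: 2.6
```

>>> send_rows(dr=[[0, 0, 0], [0, 0, 0], [0, 0, 0], [0, 0, 0], [0, 0, 0]], offset=[[0, 0, 2], [0, 0, 2], [0, 0, 2], [0, 0, 1], [0, 0, 0]], claw=[0, 0, 0, 0, 0])

```text
clock: 16.52
eef_pos: [0.5634, -0.0897, 0.1698]
tcp_rot: [0.763, 0.646, 0.0, 0.0]
force: [-1.7, -0.4, 3.7]
width: 0.0004
grasp_force: 1.8
```

>>> send_rows(dr=[[0, 0, 0], [0, 0, 0]], offset=[[0, 0, 1], [0, 0, 0]], claw=[0, 0])

```text
clock: 16.68
eef_pos: [0.5634, -0.0897, 0.1689]
tcp_rot: [0.763, 0.646, 0.0, 0.0]
force: [-1.2, -0.7, 4.2]
width: 0.0004
grasp_force: 2.1
```

>>> send_rows(dr=[[0, 0, 0], [0, 0, 0], [0, 0, 0], [0, 0, 0], [0, 0, 0]], offset=[[0, 0, 1], [0, 0, 1], [0, 0, 1], [0, 0, 1], [0, 0, 0]], claw=[0, 0, 0, 0, 0])

```text
clock: 17.1
eef_pos: [0.5634, -0.0897, 0.1649]
tcp_rot: [0.763, 0.646, 0.0, 0.0]
force: [-2.4, -0.8, 4.4]
width: 0.0006
grasp_force: 2.2
```

>>> send_rows(dr=[[0, 0, 0], [0, 0, 0]], offset=[[0, 0, 0.8], [0, 0, 0]], claw=[0, 0])

```text
clock: 17.27
eef_pos: [0.5634, -0.0898, 0.1641]
tcp_rot: [0.763, 0.646, 0.0, 0.0]
force: [-1.6, -0.5, 4.6]
width: 0.0003
grasp_force: 2.4
```

>>> send_rows(dr=[[0, 0, 0], [0, 0, 0]], offset=[[0, 0, 0.8], [0, 0, 0]], claw=[0, 0])

```text
clock: 17.43
eef_pos: [0.5634, -0.0898, 0.1634]
tcp_rot: [0.763, 0.646, 0.0, 0.0]
force: [-0.6, -0.2, 4.5]
width: 0.0008
grasp_force: 2.4
```

>>> send_rows(dr=[[0, 0, 0], [0, 0, 0]], offset=[[0, 0, 0.8], [0, 0, 0]], claw=[0, 0])

```text
clock: 17.6
eef_pos: [0.5634, -0.0898, 0.1626]
tcp_rot: [0.763, 0.646, 0.0, 0.0]
force: [-2.0, -0.5, 4.6]
width: 0.0007
grasp_force: 2.4
```

>>> send_rows(dr=[[0, 0, 0], [0, 0, 0]], offset=[[0, 0, 0.8], [0, 0, 0]], claw=[0, 0])

```text
clock: 17.77
eef_pos: [0.5633, -0.0898, 0.1617]
tcp_rot: [0.763, 0.646, 0.0, 0.0]
force: [-1.8, -0.1, 4.9]
width: 0.0004
grasp_force: 2.5
```

>>> send_rows(dr=[[0, 0, 0], [0, 0, 0]], offset=[[0, 0, 0.8], [0, 0, 0]], claw=[0, 0])

```text
clock: 17.93
eef_pos: [0.5634, -0.0898, 0.161]
tcp_rot: [0.763, 0.646, 0.0, 0.0]
force: [-1.9, -0.0, 4.5]
width: 0.0007
grasp_force: 2.5
```

>>> send_rows(dr=[[0, 0, 0], [0, 0, 0]], offset=[[0, 0, 0.8], [0, 0, 0]], claw=[0, 0])

```text
clock: 18.1
eef_pos: [0.5634, -0.0898, 0.1602]
tcp_rot: [0.763, 0.646, 0.0, 0.0]
force: [-2.2, 0.5, 4.4]
width: 0.0005
grasp_force: 2.5
```

>>> send_rows(dr=[[0, 0, 0], [0, 0, 0]], offset=[[0, 0, 0.8], [0, 0, 0]], claw=[0, 0])

```text
clock: 18.27
eef_pos: [0.5634, -0.0898, 0.1594]
tcp_rot: [0.763, 0.646, 0.0, 0.0]
force: [-1.2, -1.2, 5.2]
width: 0.0005
grasp_force: 2.5
```

>>> send_rows(dr=[[0, 0, 0], [0, 0, 0]], offset=[[0, 0, 0.8], [0, 0, 0]], claw=[0, 0])

```text
clock: 18.43
eef_pos: [0.5634, -0.0898, 0.1586]
tcp_rot: [0.763, 0.646, 0.0, 0.0]
force: [-2.5, -0.2, 6.0]
width: 0.0003
grasp_force: 2.6
```

>>> send_rows(dr=[[0, 0, 0], [0, 0, 0]], offset=[[0, 0, 0.8], [0, 0, 0]], claw=[0, 0])

```text
clock: 18.6
eef_pos: [0.5634, -0.0897, 0.1578]
tcp_rot: [0.763, 0.646, 0.0, 0.0]
force: [-2.2, -0.5, 4.5]
width: 0.0004
grasp_force: 2.6
```

>>> send_rows(dr=[[0, 0, 0], [0, 0, 0]], offset=[[0, 0, 0.8], [0, 0, 0]], claw=[0, 0])

```text
clock: 18.77
eef_pos: [0.5634, -0.0897, 0.1576]
tcp_rot: [0.763, 0.646, 0.0, 0.0]
force: [-2.1, -0.3, 7.7]
width: 0.0005
grasp_force: 3.6
```

>>> send_rows(dr=[[0, 0, 0], [0, 0, 0]], offset=[[0, 0, 0.3], [0, 0, 0]], claw=[0, 0])

```text
clock: 18.93
eef_pos: [0.5634, -0.0898, 0.1575]
tcp_rot: [0.763, 0.646, 0.0, 0.0]
force: [-3.2, 1.0, 8.9]
width: 0.0001
grasp_force: 4.3
```

>>> send_rows(dr=[[0, 0, 0], [0, 0, 0], [0, 0, 0], [0, 0, 0]], offset=[[0, 0, 0.2], [0, 0, 0], [0, 0, 0], [0, 0, 0]], claw=[0, 0, 0, 0])

```text
clock: 19.27
eef_pos: [0.5635, -0.0898, 0.1575]
tcp_rot: [0.763, 0.646, 0.0, 0.0]
force: [-2.8, 0.3, 9.7]
width: 0.0005
grasp_force: 4.7
```

>>> send_rows(dr=[[0, 0, 0], [0, 0, 0], [0, 0, 0], [0, 0, 0]], offset=[[0, 0, 0], [0, 0, 0], [0, 0, 0], [0, 0, 0]], claw=[0, 0, 0, 0])

```text
clock: 19.6
eef_pos: [0.5635, -0.0898, 0.1575]
tcp_rot: [0.763, 0.646, 0.0, 0.0]
force: [-3.4, 0.7, 9.0]
width: 0.0009
grasp_force: 4.7
```

>>> send_rows(dr=[[0, 0, 0], [0, 0, 0], [0, 0, 0], [0, 0, 0], [0, 0, 0]], offset=[[0, 0, 0], [0, 0, 0], [0, 0, 0], [0, 0, 0], [0, 0, 0]], claw=[0, 0, 0, 0, 0])

```text
clock: 20.02
eef_pos: [0.5634, -0.0898, 0.1575]
tcp_rot: [0.763, 0.646, 0.0, 0.0]
force: [-3.2, 0.2, 10.5]
width: 0.0004
grasp_force: 4.7
```

>>> send_rows(dr=[[0, 0, 0], [0, 0, 0], [0, 0, 0], [0, 0, 0], [0, 0, 0]], offset=[[0, 0, 0], [0, 0, 0], [0, 0, 0], [0, 0, 0], [0, 0, 0]], claw=[0, 0, 0, 0, 0])

```text
clock: 20.43
eef_pos: [0.5635, -0.0897, 0.1575]
tcp_rot: [0.763, 0.646, 0.0, 0.0]
force: [-3.5, 0.7, 9.4]
width: 0.0007
grasp_force: 4.7
```

>>> send_rows(dr=[[0, 0, 0], [0, 0, 0], [0, 0, 0], [0, 0, 0], [0, 0, 0]], offset=[[0, 0, -2], [0, 0, -4], [0, 0, -6], [0, 0, -8], [0, 0, -8]], claw=[0, 0, 0, 0, 0])

```text
clock: 20.85
eef_pos: [0.5631, -0.0897, 0.1846]
tcp_rot: [0.763, 0.646, 0.0, -0.0]
force: [0.4, -0.7, 1.1]
width: 0.0001
grasp_force: 0.4
```

>>> send_rows(dr=[[0, 0, 0], [0, 0, 0], [0, 0, 0], [0, 0, 0], [0, 0, 0]], offset=[[0, 0, -8], [0, 0, -8], [0, 0, -12], [0, 0, -20], [0, 0, -20]], claw=[0, 0, 0, 0, 0])

```text
clock: 21.27
eef_pos: [0.5621, -0.0895, 0.2526]
tcp_rot: [0.763, 0.646, -0.001, -0.001]
force: [0.2, 0.3, 0.1]
width: 0.0005
grasp_force: 0.0
```

>>> send_rows(dr=[[0, 0, 0], [0, 0, 0], [0, 0, 0], [0, 0, 0], [0, 0, 0]], offset=[[-35, 0, 0], [-35, 0, 0], [-35, 0, 0], [-35, 0, 0], [-35, 0, 0]], claw=[0, 0, 0, 0, 0])

```text
clock: 21.68
eef_pos: [0.5337, -0.2636, 0.253]
tcp_rot: [0.763, 0.647, 0.0, 0.0]
force: [0.7, -0.5, 0.3]
width: 0.0003
grasp_force: 0.0
```

>>> send_rows(dr=[[0, 0, 0], [0, 0, 0], [0, 0, 0], [0, 0, 0], [0, 0, 0]], offset=[[0, 0, 0], [0, 0, 0], [0, 0, 0], [0, 0, 0], [0, 0, 0]], claw=[0, 0, 0, 0, 0])

```text
clock: 22.1
eef_pos: [0.5345, -0.261, 0.2523]
tcp_rot: [0.762, 0.647, 0.0, -0.0]
force: [0.2, 1.2, 0.1]
width: 0.0005
grasp_force: 0.0
```

Run:
```python
from h import *
old=load('scene')['img'].astype(int);s=cam('scene','final');n=s['img'].astype(int)
def red(im):
    m=(im[...,2]>120)&(im[...,1]<70)&(im[...,0]<70);m[:, :270]=0;m[:,310:]=0;m[:215]=0;m[262:]=0
    y,x=np.nonzero(m);return x.mean().round(1),y.mean().round(1),len(x)
def blk(im):
    m=im.max(-1)<50;m[:, :268]=0;m[:,285:]=0;m[:190]=0;m[214:]=0
    y,x=np.nonzero(m);return (x.mean().round(1),y.mean().round(1),len(x)) if len(x) else None
print('red',red(old),red(n),'button',blk(old),blk(n)); print(ctrl.get_obs()['clock'],ctrl.get_obs()['force'])
```

```text
red (np.float64(284.6), np.float64(224.7), 28) (np.float64(285.5), np.float64(229.9), 38) button (np.float64(276.6), np.float64(197.1), 131) (np.float64(276.6), np.float64(197.1), 130)
22.15 [ 1.02266277  0.01118415 -0.69585728]
```

Run:
```python
import cv2,numpy as np
for f in('scene0','final'):
    im=cv2.imread(f'pics/{f}.png').astype(int)[215:262,270:312]
    m=(im[...,2]>110)&(im[...,1]<75)&(im[...,0]<75)
    print(f);[print(r+215,''.join('#' if v else '.' for v in m[r])) for r in range(47) if m[r].any()]
```

```text
scene0
218 ...#......................................
227 .......#........................#.........
228 .........#......................#.........
229 ................................#.........
230 .............#............................
234 .....................##...................
235 .....................#....................
236 ....................##....................
237 ................##..##....................
238 ..............###.........................
239 ...............#..........................
241 ..............................#...........
250 .#........................................
252 ....#.....................................
254 .......#..................................
256 ..........#...............................
258 .............#............................
259 ...............................#..........
260 ................#.........................
final
215 ###..........###..#.####..................
216 ###.............#####.....................
217 ###..............#........................
218 ###.......................................
219 ####......................................
227 ................................#.........
228 ................................#.........
240 ...................#..##..................
241 ...................####.......#...........
242 ...................###....................
243 ..................####....................
244 ................###..##...................
245 ...............##.........................
252 ....#.....................................
254 .......#..................................
256 ..........#...............................
258 .............#............................
259 ...............................#..........
260 ................#.........................
```

Run:
```python
from h import *
s=load('scene');print([w2px(s,(.58,-.03,z)).round(1) for z in(.08,.0415)])
```

```text
[array([287.9, 234.4]), array([288.4, 242.6])]
```

Run:
```python
import cv2,numpy as np
for f in('scene0','final'):
    im=cv2.imread(f'pics/{f}.png').astype(int)[228:252,280:297]
    r=im[...,2]-np.maximum(im[...,1],im[...,0])
    print(f);[print(i+228,' '.join('%4d'%v for v in r[i])) for i in range(24)]
```

```text
scene0
228   43    5   11   12    9  -25  -34  -30  -31  -32  -28  -21  -28  -49  -57  -74  -71
229  -16   87    5    8   13   15   -6  -39  -35  -33  -27  -31  -30  -29  -27  -28  -25
230  -84  -97   63   45    5    9   12   12  -23  -38  -30  -24  -35  -31  -32  -46  -43
231  -74  -80  -85  -29   81   43    4    7   24   61  -18    0   -8  -33  -33  -39  -30
232  -74  -76  -76  -83 -113   25   -3    0   -1    4    0   16  -11  -36  -31  -33  -29
233  -77  -73  -73  -77  -87    0    0    3   -1   -3   -2  -14  -37  -42  -36  -34  -31
234  -85  -79  -75  -77  -86    0    0   -1    0   -7   -6  105  189  -15  -25  -39  -37
235  -10  -62  -87  -85  -39  -14   -3   -3   -4   -5   15  163  100  -10    6   11   12
236    0   21    5  -34  -50  -64  -18   -7   -7   50  125  117   96   -3    7    7    8
237   14   14   14   11  -39   17  210  127  -32   -9   90   66    0    3    4    6    6
238   -1   11   10    6  127  255  196   24  -58  -56  -11    3    7    7    5    6    7
239    0    0   -1   -3   45   72   -7  -33  -54  -52   -4    9   14    6    8    5    7
240    1    0   -1   -3  
[... 2484 characters left out ...]
 8  -11   -8  -10  -24  142  255  171   11   75   73   71   -1    3    6    7
245   21   22   16   -4   61  225  183   54  -13   -3  -16    1    6    8    4    5    8
246  -56    7   20   16    5   80   27    0   10  -40  -67   12   -9   -5    7    6    8
247  -79  -85   -9   21   11    4    7  -39  -89  -84  -61   19  -24  -25    8    6    9
248  -78  -77  -82  -57    7   21  -32  -84  -79  -80  -56   22   -6    4    7    7    5
249  -74  -73  -72  -76  -85  -82  -79  -77  -77  -80  -34  -28    9    4    5    7    5
250  -72  -75  -75  -74  -75  -75  -73  -74  -28  -30  -82  -60   12    6    5    7    7
251  -73  -71  -73  -73  -75  -71  -70  -74  -26  -77  -79  -56   15    5    5    7    6
```

Run:
```python
from h import *
s=load('scene');c=np.array([.5543,-.1444]);y=1.408;u=np.array([np.cos(y),np.sin(y)]);n=np.array([u[1],-u[0]])
P=lambda gx,gy,z:w2px(s,np.append(c+gx*n+gy*u,z)).round(1)
print('corners',P(.05,.18,.012),P(.05,-.13,.012),P(-.05,.18,.012),'obs (293.9,263) (237.9,226.6) (312.4,250.4)')
print('button',P(0,.055,.196),'col top',P(0,.15,.139))
for z in(.08,.075,.05,.045,.0415,.037): print(z,'rod',P(0,.12,z),'tip x+20',P(.02,.12,z),P(.03,.12,z),P(.04,.12,z))
cv2.imwrite
```

```text
corners [292.3 262.5] [236.8 225.9] [311.9 248.8] obs (293.9,263) (237.9,226.6) (312.4,250.4)
button [275.4 200.5] col top [294.9 224.4]
0.08 rod [289.8 233.8] tip x+20 [285.8 236.5] [283.7 237.8] [281.7 239.1]
0.075 rod [289.9 234.9] tip x+20 [285.8 237.5] [283.8 238.9] [281.8 240.2]
0.05 rod [290.2 240.2] tip x+20 [286.2 242.9] [284.2 244.2] [282.2 245.5]
0.045 rod [290.3 241.3] tip x+20 [286.3 243.9] [284.3 245.3] [282.3 246.6]
0.0415 rod [290.3 242. ] tip x+20 [286.3 244.7] [284.3 246. ] [282.3 247.3]
0.037 rod [290.4 243. ] tip x+20 [286.4 245.6] [284.4 247. ] [282.4 248.3]
```

```bash
python3 -c "
from plant import ctrl
print(ctrl.job_done())"
```

```text
the job is handed in; nothing more can be done
None
```

I handed the job in at about 22 s of the 69 s allowed; no verdict came back. The plate went down over both pins onto the rail, and the foot was held on the stone at about 4.5 N for about 1.5 s. The spindle is up again and the red pointer stayed down; the stone reads about 21.5 mm by the arm, though my camera estimate of the pointer was some 3–7 mm higher.

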